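Prove the hand brake of a spool stand

ROBOT

A 6-joint arm with a two-finger parallel gripper is mounted at the origin on the work surface. World frame = base frame: x ahead of the robot, y to its left, z up, the work surface at z = 0. Lengths are in mm, angles in degrees, forces in N, time in s.
With the tool pointing down it reaches from about 300 to 850 mm from the base axis. Payload 4.2 kg.
Tool frame: the origin (TCP) lies midway between the tips of the shut fingers; the grasp point (between the pads) lies 19 mm behind it (env.grip_depth is the distance from the TCP to the grasp point, in mm); z points along the fingers, y is the direction in which the jaws open and shut (so a half turn about z gives the same grasp; the last joint's range is limited). The gripper opens to 91 mm and grips with 3 to 60 N. Pads are 32 mm wide; open, the fingers measure 118 mm over their backs; the gripper's body (76 mm by 178 mm) begins 60 mm behind the grasp point.
Start: joints at [-70.989, 18.312, 89.639, -0, 72.044, -1.146], TCP at [198.142, -539.799, 213.976] pointing down, gripper open.
Joint ranges: [-177.97, 177.97], [-48.28, 115.42], [12.27, 149.76], [-77.06, 257.06], [2.81, 150.46], [-146.56, 146.56]. Speed limits (degrees/s): [147.25, 147.25, 180, 180, 180, 180].

INTERFACE

Orientations are given as [roll, pitch, yaw] about the fixed x, y, z axes, in that order (R = Rz(yaw) Ry(pitch) Rx(roll)).
In Python, from workcell import env gives the robot as it stands.
- The arm moves only by the shell command python3 -m inch 'ROWS' [FORCE]. ROWS is a JSON object of lists of equal length, an entry for each row: "hand": the opening, from 0 (shut) to 1 (fully open); "travel": the shift along the tool's x, y, z in mm, a list of three; "twist": the turn about the tool's z in degrees. A call has 1 to 20 rows; each row shifts and turns the commanded pose from where the row before left it, along the tool's axes as they then stand; what a row does not reach is not made up. A row lasts 1/8 s, in which the tool goes at most 62.5 mm and 10.7 degrees, less where a joint would pass 70% of its speed; a pose out of reach is approached as far as the arm can. A call is refused whole if a number of a shift passes 62.5 or a number of a turn 10.7, either way. A call with a gripper value outside its range is refused whole. The fingers move at their own pace and stop on an object; FORCE is the grip in N (left out, the last holds). Time passes only in rows, so rows that do not move let the fingers close. It gives the time, the measured TCP pose, the force and the opening at its end, in the units of the state.
- env.state(): the state, without advancing time (a new reading comes with each control period).
- env.grab_frame(name): name is "scene" or "side" or "wrist"; returns a dict with "frame" (480x640x3 uint8, blue, green, red), "fovy" (degrees; the focal length in pixels is half the picture's height over the tangent of half this angle, whatever the lens; pixels are square), "cx", "cy" (the principal point, pixels), "rvec" (rotation vector, rad) and "tvec" (3), from world to camera coordinates, as OpenCV has them. Camera axes: x right, y down, z forward; pixel columns grow to the right and rows downward; lengths in mm; the calibration is good to about 2 mm. A picture is of the moment at which its call begins. There is no depth.
- env.job_done(): hands the job in, once; it reports no verdict.
The state is a dict: "time_s": time; "qpos": joint angles; "qvel": joint speeds; "effort": joint torques, N m; "ee_pos": TCP position; "ee_rot": TCP orientation; "force": force on the tool from outside, world axes, zero at the start; "torque": the same for the moment, N m; "gripper_width": finger opening in mm.
Only numpy, scipy, OpenCV 4.12 (cv2) and the standard library are available. Lean on these libraries where they do the work, as an engineer would, in place of code of your own. Each camera call takes 0.05 s, during which the arm holds its last target. There are 200 camera calls.

TASK

Before silk edging is wound on, try out the hand brake of the spool stand: push its lever (the one with the T-shaped crossbar) down past the first notch to the second and last one, so that it stays down by itself when you let go, and then press the round release button on top of the brake housing so that the lever springs all the way back up. Leave the eyelet press and its ball-knobbed lever alone.

Things in the scene. Friction and masses are not known exactly. Their poses are not given: they have to be found in the camera images.
- brake_lever (a joint): Angle (rad) of the ratcheting brake lever on a small grey stand that carries a wooden spool. 0: up, leaning to the robot 50 degrees above level; grows as it is pushed down, stop at 0.97. A spring lifts it (2 to 7 N at the crossbar). It latches in the first notch (rests at 0.42) once 0.46 is passed, in the second and last (0.83) once 0.87 is passed; the release button lets it snap back to 0.
- brake_bar (a point): Centre of the lever's crossbar, a round black bar 18 mm thick and 78 mm long, level and parallel to the hinge, 120 mm from the hinge axis; about 167 mm above the table when the lever is up, 80 mm when it is in the last notch. It turns with the lever: its y axis lies along the crossbar.
- release_top (a point): Top of the release button, a black cap 30 mm across on the brake housing, 105 mm above the table. Axes fixed to the stand: z up, y along the hinge, x level from crossbar to button; the lever's hinge axis lies 45 mm along -x and 30 mm below, and the lever swings in this x-z plane. Goes down 9 mm (2 to 6.5 N), frees the lever at 6 mm. Spool (top 110 mm above the table) 45 to 183 mm along +y.
- press_lever (a joint): Angle in rad of the lever of a grey eyelet press, a bystander to be left alone: a slanting steel rod with a ball knob at the top of a C-shaped frame, 0 as it stands, growing as it is pulled down. Its knob's top is 266 mm above the table, the tallest thing among the working area; the press and the spool stand stand some 40 cm apart, either one on the left, so cross the table above that height.

How it is judged (in metres and radians):
On the way, in this order (a step that is already met when the one before it is completed fails the run):
1. the brake lever stays down in its second notch, untouched, with the button up (value of joint brake_lever above 0.75 rad and distance of release_top from where it was at the start of the episode below 0.002 m and contact force between brake_lever and the fingers below 0.2 N), for 0.2 s.
2. the release button is pressed in (distance of release_top from where it was at the start of the episode above 0.004 m).
At the end, for the whole second after the job is handed in: After it has stayed down by itself in the second notch, the brake lever has been let go with the button and is back up (within 0.1 rad of its upper stop), and the button has come up again (within 2 mm) (value of joint brake_lever below 0.1 rad and distance of release_top from where it was at the start of the episode below 0.002 m); the robot touches nothing.
It fails at once if the eyelet press's lever is worked (more than 0.15 rad) (value of joint press_lever above 0.15 rad).
It also fails if it takes over 43 s, if anything falls off the work surface, if the arm or the gripper's body presses on something with over 40 N, if the wrist force passes 120 N, or if a joint passes its speed limit or range.

## Working session

There is one attempt and no reset: what is moved stays moved. The work goes in short steps, Python scripts to look and compute and a shell command to move; the robot and the scene stay as the last step left them, time stands still between calls to the robot, and variables do not carry over. Pictures are saved under pics/ and viewed, about 8 in all and at most 12, crops included, and the job is handed in when it is done.

```bash
mkdir -p pics; cat > h.py <<'E'
import numpy as np, cv2
from workcell import env
def cam(f):
    R=cv2.Rodrigues(np.array(f["rvec"],float))[0]; t=np.array(f["tvec"],float).ravel()
    fl=240/np.tan(np.radians(f["fovy"])/2); K=np.array([[fl,0,f["cx"]],[0,fl,f["cy"]],[0,0,1]])
    return K,R,t
def atz(f,uv,z):
    K,R,t=cam(f); d=R.T@np.linalg.inv(K)@np.array([*uv,1.]); c=-R.T@t
    return c+d*(z-c[2])/d[2]
def proj(f,P):
    K,R,t=cam(f); return cv2.projectPoints(np.array(P,float).reshape(-1,1,3),np.array(f["rvec"],float),t,K,None)[0].reshape(-1,2)
E
python3 - <<'E'
from h import *
import pickle
for n in("scene","side"):
    f=env.grab_frame(n); pickle.dump(f,open(n+".pkl","wb")); cv2.imwrite(f"pics/{n}0.png",f["frame"])
    print({k:v for k,v in f.items() if k!="frame"})
print(env.state())
E
```

```text
{'fovy': 52.29258072329375, 'cx': 329.8432317289836, 'cy': 246.8367947272566, 'rvec': array([ 1.28122889,  2.36920545, -0.86844253]), 'tvec': array([ 300.72694051, -263.73194317, 1173.56611861])}
{'fovy': 44.979851785004115, 'cx': 311.3608813744326, 'cy': 248.74173791629147, 'rvec': array([ 0.82911613, -2.64883266,  0.9488144 ]), 'tvec': array([455.63813472, 337.99271153, 892.0636813 ])}
{'time_s': 0.1, 'qpos': array([-7.09876298e+01,  1.83453404e+01,  8.96981177e+01, -1.28683328e-03,
        7.20458788e+01, -1.14501611e+00]), 'qvel': array([-0.13867761, -0.17188206, -0.18064212, -0.04321621,  0.10971889,
        0.01417326]), 'effort': array([-1.00742116e-03, -4.13338673e+01, -2.32512420e+01,  7.28487060e-02,
        4.22052224e-02, -6.26802171e-05]), 'ee_pos': array([ 197.99900187, -539.34908731,  213.23961304]), 'ee_rot': array([-1.79910656e+02, -5.61912838e-04,  2.01577835e+01]), 'force': array([-0.7673665 , -0.21742619,  0.47861345]), 'torque': array([-0.02979389,  0.02290539, -0.04643812]), 'gripper_width': 91.15393721392329}
```

View pics/scene0.png

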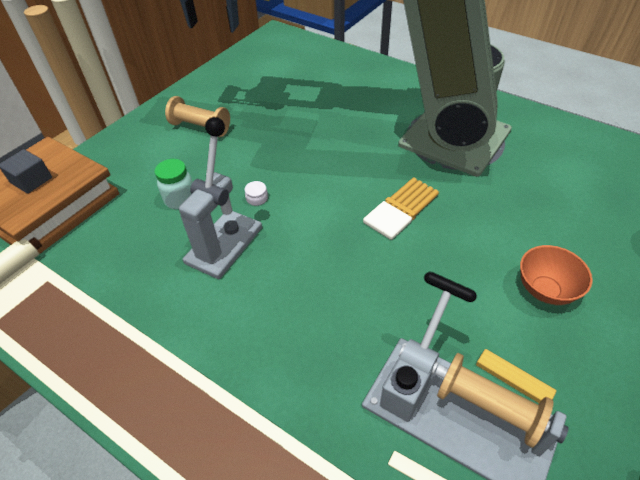

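View pics/side0.png

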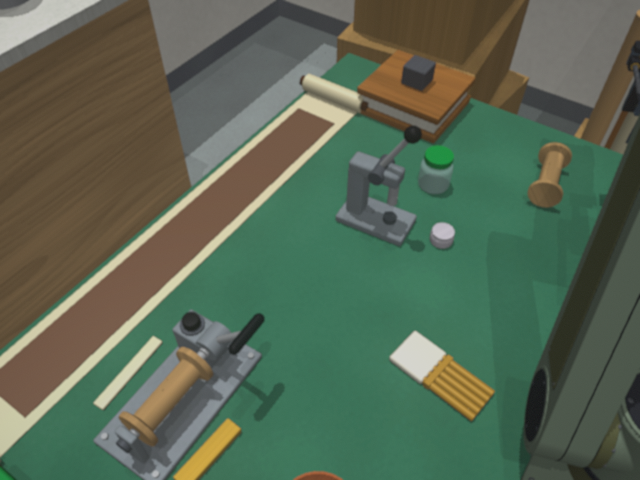

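Scene: button top at about (407,375), crossbar ends at (428,278) and (472,295). Side: button at (191,321), crossbar from (261,320) to (235,348). The press stands at the other side (knob at (215,126) in scene).

```bash
python3 - <<'E'
from h import *
import pickle
s=pickle.load(open("scene.pkl","rb"));d=pickle.load(open("side.pkl","rb"))
print("btn",atz(s,(407,374),105),atz(d,(191,320),105))
print("bar scene",atz(s,(428,278),167),atz(s,(472,295),167))
print("bar side",atz(d,(260,319),167),atz(d,(235,348),167))
print("knob",atz(s,(215,126),255),atz(d,(413,134),255))
a=cv2.resize(s["frame"][260:420,360:500],None,fx=4,fy=4,interpolation=3)[:600]
b=cv2.resize(d["frame"][300:370,165:275],None,fx=6,fy=6,interpolation=3)
cv2.imwrite("pics/c1.png",a);cv2.imwrite("pics/c2.png",b)
E
```

```text
btn [654.21907609 201.73912098 105.        ] [650.88303298 204.75490601 105.        ]
bar scene [536.25851464 166.13732432 167.        ] [529.53135137 230.54565849 167.        ]
bar side [531.28055977 167.93507149 167.        ] [530.47359291 227.59425034 167.        ]
knob [ 512.41957236 -240.97860258  255.        ] [ 506.53019292 -241.1443134   255.        ]
```

View pics/c1.png

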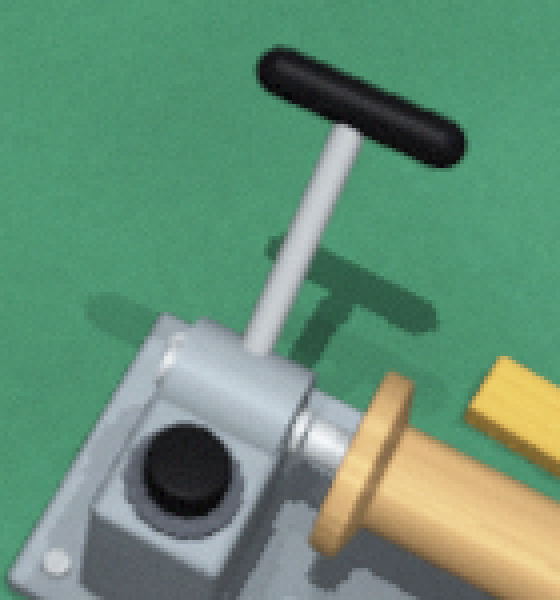

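View pics/c2.png

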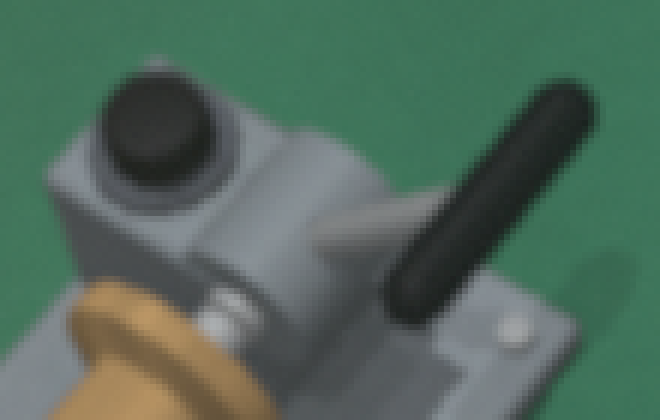

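```bash
python3 - <<'E'
from h import *
import pickle
s=pickle.load(open("scene.pkl","rb"));d=pickle.load(open("side.pkl","rb"))
def tri(a,b):
    P=[]
    for f in(s,d):
        K,R,t=cam(f); P.append(K@np.c_[R,t])
    X=cv2.triangulatePoints(P[0],P[1],np.array(a,float).reshape(2,1),np.array(b,float).reshape(2,1)); return (X[:3]/X[3]).ravel().round(1)
print("btn",tri((407,375.5),(190.8,320.8)),"far",tri((429.5,277),(260,317.5)),"near",tri((471.2,297),(233.3,350)),"mid",tri((450.4,287),(246.7,333.7)))
E
python3 -m inch '{"hand":[0,0,0,0],"travel":[[0,0,-40],[0,0,-40],[0,0,-30],[0,0,0]],"twist":[10,10,0,0]}' 20
```

```text
btn [653.6 203.   98.8] far [533.  166.4 166.9] near [531.5 230.7 164.6] mid [532.2 199.  165.8]
time_s: 0.6
ee_pos: [198.4, -540.7, 326.0]
ee_rot: [179.7, -0.1, 0.2]
force: [0.2, -0.5, -1.0]
gripper_width: 54.6
```

```bash
python3 -m inch '{"hand":[0,0,0,0,0,0,0,0,0,0,0,0,0,0,0,0,0],"travel":[[21,-46,0],[21,-46,0],[21,-46,0],[21,-46,0],[21,-46,0],[21,-46,0],[21,-46,0],[21,-46,0],[21,-46,0],[21,-46,0],[21,-46,0],[21,-46,0],[21,-46,0],[21,-46,0],[21,-46,0],[19,-49,0],[0,0,0]],"twist":[0,0,0,0,0,0,0,0,0,0,0,0,0,0,0,0,0]}'
```

```text
time_s: 2.72
ee_pos: [530.1, 202.7, 320.7]
ee_rot: [179.9, 0.3, 0.4]
force: [0.4, -0.0, -1.0]
gripper_width: 0.6
```

```bash
python3 -m inch '{"hand":[0,0,0,0,0],"travel":[[0,2,40],[0,2,40],[0,0,40],[0,0,10],[0,0,0]],"twist":[0,0,0,0,0]}'
python3 - <<'E'
from h import *
s=env.grab_frame("scene");d=env.grab_frame("side");print(env.state()["ee_pos"])
a=cv2.resize(s["frame"][210:410,340:520],None,fx=2.2,fy=2.2,interpolation=3)
b=cv2.resize(d["frame"][210:410,150:330],None,fx=2.2,fy=2.2,interpolation=3)
cv2.imwrite("pics/c3.png",np.hstack([a,b]))
E
```

```text
time_s: 3.35
ee_pos: [529.9, 195.5, 193.8]
ee_rot: [180.0, 0.0, 0.1]
force: [0.5, 0.6, -0.2]
gripper_width: 0.5
[531.02591638 196.13866035 195.48925314]
```

View pics/c3.png

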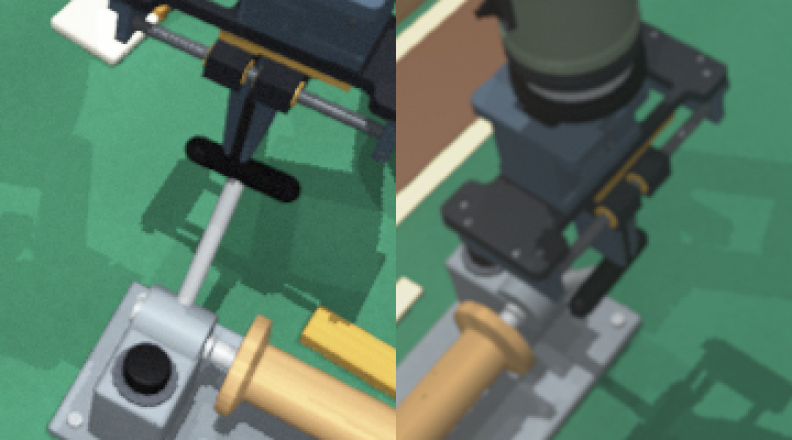

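Tips are above the crossbar centre, as intended. Push along the arc, stopping short of the last notch to check.

```bash
python3 -m inch '{"hand":[0,0,0,0,0,0,0,0,0,0],"travel":[[0,0,10],[0,0,10],[-10,0,11],[-10,0,11],[-8,0,13],[-7,0,13],[-3,0,12],[-3,0,11],[-2,0,16],[0,0,0]],"twist":[0,0,0,0,0,0,0,0,0,0]}'; python3 -c "
from h import *
env.grab_frame('scene');print(env.state()['ee_pos'],env.state()['force'])"
```

```text
time_s: 4.7
ee_pos: [486.6, 195.8, 85.6]
ee_rot: [180.0, 0.1, 0.2]
force: [-2.0, -0.9, 2.8]
gripper_width: 0.4
[486.92188564 195.9111756   86.29651488] [-2.48334696 -1.66198708  2.66709274]
```

```bash
python3 -m inch '{"hand":[0,0,0,0],"travel":[[0,0,5],[0,0,4],[0,0,0],[0,0,0]],"twist":[0,0,0,0]}'
```

```text
time_s: 5.25
ee_pos: [487.5, 196.1, 78.1]
ee_rot: [-180.0, -0.0, 0.2]
force: [-1.1, 0.6, 3.0]
gripper_width: 0.4
```

```bash
python3 -m inch '{"hand":[0,0,0,0],"travel":[[0,0,2],[0,0,1],[0,0,0],[0,0,0]],"twist":[0,0,0,0]}'
python3 -m inch '{"hand":[0,0,0,0,0,0,0,0],"travel":[[0,0,-10],[0,0,-20],[0,0,-30],[0,0,-40],[0,0,-40],[0,0,0],[0,0,0],[0,0,0]],"twist":[0,0,0,0,0,0,0,0]}'
python3 - <<'E'
from h import *
s=env.grab_frame("scene");d=env.grab_frame("side")
# expected bar ends at notch 2 (80 mm)
print(proj(s,[[489,166,80],[487,230,80]]))
a=cv2.resize(s["frame"][210:410,340:520],None,fx=2.2,fy=2.2,interpolation=3)
b=cv2.resize(d["frame"][210:410,150:330],None,fx=2.2,fy=2.2,interpolation=3)
cv2.imwrite("pics/c4.png",np.hstack([a,b]))
E
```

```text
time_s: 5.75
ee_pos: [487.4, 196.1, 75.1]
ee_rot: [-180.0, -0.0, 0.2]
force: [0.2, 0.8, 2.9]
gripper_width: 0.4
time_s: 6.75
ee_pos: [486.2, 195.6, 213.5]
ee_rot: [179.9, 0.2, 0.2]
force: [-0.3, -0.2, -0.1]
gripper_width: 0.4
[[433.41410161 289.87198922]
 [470.89839952 307.16282202]]
```

View pics/c4.png

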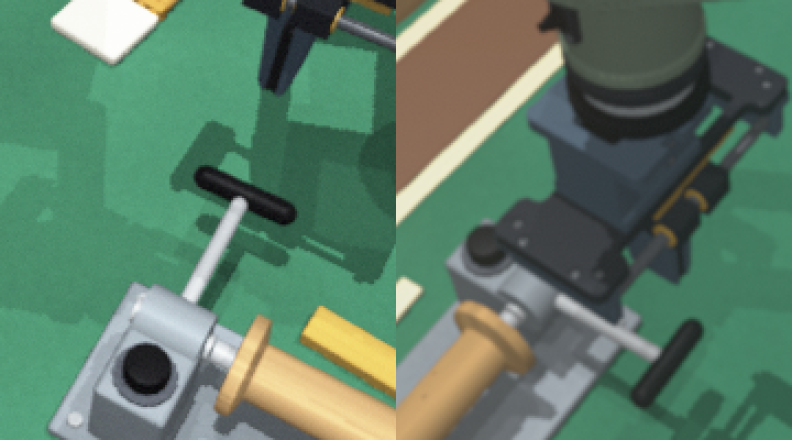

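The crossbar ends in scene at (433,290) and (470,307) match the prediction for the second notch, and the fingers are clear. Now the button.

```bash
python3 -m inch '{"hand":[0,0,0,0,0,0,0,0,0,0],"travel":[[40,-2,0],[40,-2,0],[40,-2,0],[47,-1,0],[0,0,30],[0,0,30],[0,0,20],[0,0,14],[0,0,0],[0,0,0]],"twist":[0,0,0,0,0,0,0,0,0,0]}'
python3 - <<'E'
from h import *
s=env.grab_frame("scene");d=env.grab_frame("side");print(env.state()["ee_pos"])
a=cv2.resize(s["frame"][250:450,340:520],None,fx=2.2,fy=2.2,interpolation=3)
b=cv2.resize(d["frame"][210:410,130:310],None,fx=2.2,fy=2.2,interpolation=3)
cv2.imwrite("pics/c5.png",np.hstack([a,b]))
E
```

```text
time_s: 8.1
ee_pos: [654.7, 203.6, 121.8]
ee_rot: [-180.0, -0.1, 0.2]
force: [0.5, 0.3, 0.2]
gripper_width: 0.5
[654.75484078 203.65234357 122.12045403]
```

View pics/c5.png

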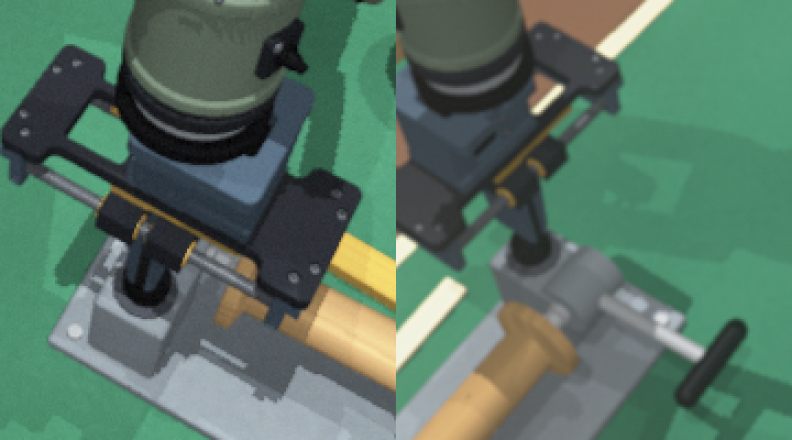

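```bash
python3 -m inch '{"hand":[0,0,0,0,0,0,0],"travel":[[0,0,8],[0,0,6],[0,0,5],[0,0,4],[0,0,2],[0,0,0],[0,0,0]],"twist":[0,0,0,0,0,0,0]}'
python3 - <<'E'
from h import *
s=env.grab_frame("scene");d=env.grab_frame("side");print(env.state()["ee_pos"],env.state()["force"])
a=cv2.resize(s["frame"][250:450,340:520],None,fx=2.2,fy=2.2,interpolation=3)
b=cv2.resize(d["frame"][210:410,130:310],None,fx=2.2,fy=2.2,interpolation=3)
cv2.imwrite("pics/c6.png",np.hstack([a,b]))
E
```

```text
time_s: 9.07
ee_pos: [654.2, 203.5, 96.9]
ee_rot: [-180.0, -0.0, 0.2]
force: [-1.3, -0.8, 5.9]
gripper_width: 0.8
[654.22079045 203.43834808  96.90370389] [-1.38902065 -0.45682654  4.59704909]
```

View pics/c6.png

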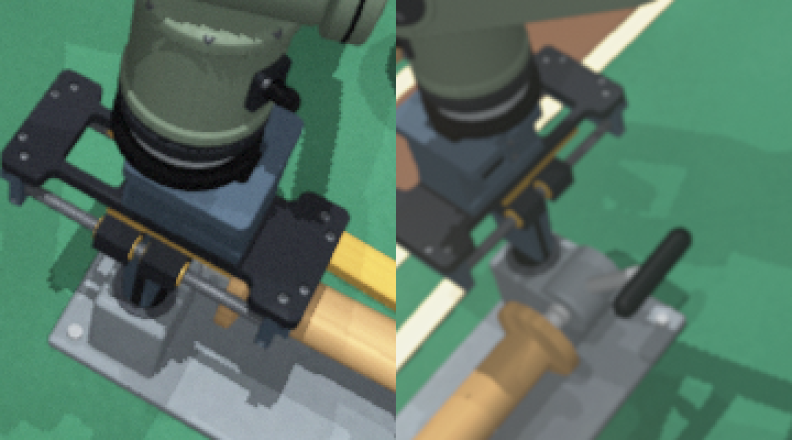

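The lever has sprung up (side view, crossbar back at its starting place). Lift away and check.

```bash
python3 -m inch '{"hand":[0,0,0,0,0,0,0,0,0],"travel":[[0,0,-10],[0,0,-25],[0,0,-50],[0,0,-60],[0,0,-60],[0,0,-30],[0,0,0],[0,0,0],[0,0,0]],"twist":[0,0,0,0,0,0,0,0,0]}'
python3 - <<'E'
from h import *
s=env.grab_frame("scene");d=env.grab_frame("side");print(env.state()["force"])
a=cv2.resize(s["frame"][250:450,340:520],None,fx=2.2,fy=2.2,interpolation=3)
b=cv2.resize(d["frame"][250:450,130:310],None,fx=2.2,fy=2.2,interpolation=3)
cv2.imwrite("pics/c7.png",np.hstack([a,b]))
E
```

```text
time_s: 10.3
ee_pos: [653.5, 203.3, 328.5]
ee_rot: [179.9, 0.2, 0.2]
force: [-1.2, 0.5, 0.2]
gripper_width: 0.2
[ 0.87100149 -0.7956219   0.1011785 ]
```

View pics/c7.png

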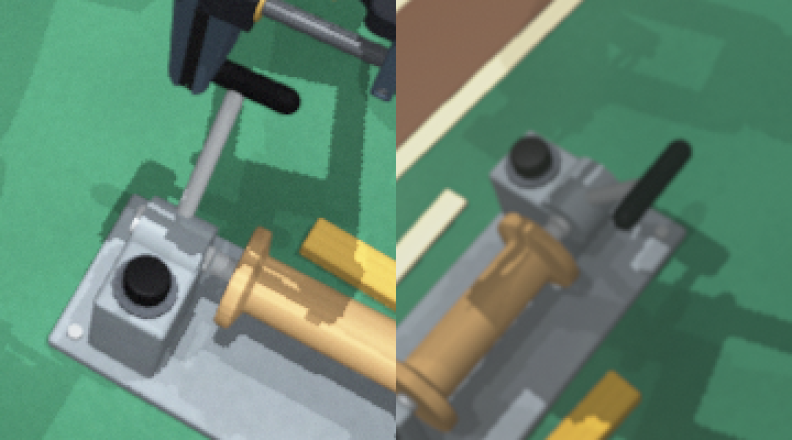

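The lever's near end is at (472,296) and the button at (406,376) in the scene image. Both match their starting places, and the arm is clear.

```bash
python3 -c "
from workcell import env
print(env.job_done())"
```

```text
the job is handed in; nothing more can be done
None
```

The brake test is done and handed in at about 10 s of robot time; no verdict is reported.

- **Second notch:** I pushed the crossbar down along its arc with shut fingers, to a tip height of 75 mm. After I lifted clear, the lever stayed down by itself. Its crossbar ends in the scene image matched the predicted second-notch position to about a pixel.
- **Release:** I pressed the button about 8 mm (about 5 N), and the side camera then showed the lever sprung back up.
- **Final check:** With the tool at 328 mm, clear of everything, the lever and button were back at their starting places in the images, within about 1–2 pixels. The force reading was about 1 N or less, which is noise.

I kept well away from the eyelet press throughout. No checks failed. The only disagreement was in the first measurement, where the triangulated button height came out as 99 mm against the given 105 mm. I used the given heights.

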